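# Vent the bench vacuum unit

### The arm

A 6-joint arm with a two-finger parallel gripper is mounted at the origin on a cart in front of the work surface, level with it; the furniture and walls round the work are solid. World frame = base frame: x ahead of the robot, y to its left, z up, the work surface at z = 0. Lengths are in m, angles in rad, forces in N, time in s.
With the tool pointing down it reaches from about 0.3 to 0.875 m from the base axis. Payload 6.4 kg.
Tool frame: the origin (TCP) lies midway between the tips of the shut fingers; the grasp point (between the pads) lies env.pinch_z behind it (env.pinch_z is the distance from the TCP to the grasp point, in m); z points along the fingers, x is the direction in which the jaws open and shut, and the axes are right-handed (so a half turn about z gives the same grasp; the last joint's range is limited). The gripper opens to 85 mm and grips with 20 to 120 N. Pads are 22 mm wide; open, the fingers measure 114 mm over their backs; the gripper's body (76 mm by 85 mm) begins 54 mm behind the grasp point. The pads swing forward as they close: fully open they stand 13 mm farther back than shut.
Start: joints at [1.058, 0.181, 1.607, -0, 1.354, -0.206], TCP at [0.174, 0.548, 0.231] pointing down, gripper open.
Joint ranges: [-2.99, 2.99], [-0.89, 2.07], [0.3, 2.58], [-1.14, 4.28], [0, 2.63], [-3.12, 3.12]. Speed limits (rad/s): [2.57, 2.57, 3.01, 3.14, 3.14, 3.14].

### API

Orientations are given as a unit quaternion [x, y, z, w].
In Python, from station import env gives the robot as it stands. The module is installed in compiled form; this text tells all that it offers.
- The arm moves only by the tool step_arm, never from a script. Its argument "motion" is a list that holds one entry, the list of rows, each a list of 7 numbers: the shift along the tool's x, y, z in units of 60 mm (1.0 is 60 mm), then the turn, a rotation vector about the tool's x, y, z in units of 6 degrees (1.0 is 6 degrees), then the closure in counts, from 0 (fully open) to 255 (shut). A call has exactly 5 rows; each row is the pose to reach, as a shift and turn from the pose commanded when the call began, along the tool's axes at that moment; what a row does not reach only later rows make up. A row lasts 1/8 s, in which the tool goes at most 62.5 mm and 10.7 degrees, less where a joint would pass 70% of its speed; a pose out of reach is approached as far as the arm can. A call with a gripper value outside its range is refused whole. The fingers move at their own pace and stop on an object; the grip force is fixed at half the most. Time passes only in rows, so rows that repeat a pose let the fingers close, or fill a call up. It gives the time, the measured TCP pose, the force and the opening at its end, in the units of the state.
- env.state(): the state, without advancing time (a new reading comes with each control period).
- env.camera(name): name is "side" or "top" or "wrist"; returns the picture (480x640x3 uint8, red, green, blue); there is no depth.
- env.camera_info(name): a dict with "mtx" (3x3 intrinsics, pixels), "cam_to_world" (4x4, takes a point from camera to world coordinates). Camera axes: x right, y up, looking along -z (the intrinsics and any distortion apply to the point x, -y, -z); pixel columns grow to the right and rows downward; lengths in m; the calibration is good to about 2 mm. A picture is of the moment at which its call begins: read the wrist's pose just before it. camera_info takes no time and is no camera call; for the wrist camera it gives the pose at the moment of the call.
- env.sign_off(): hands the job in, once; it reports no verdict.
The state is a dict: "clock": time; "q": joint angles; "joint_velocities": joint speeds; "joint_efforts": joint torques, N m; "tool_pos": TCP position; "tool_rot": TCP orientation; "contact_force": force on the tool from outside, world axes, zero at the start; "wrist_torque": the same for the moment, N m; "finger_gap": opening from 0.0 (shut) to 1.0 (fully open).
Only numpy, scipy, OpenCV 4.12 (cv2) and the standard library are available. Lean on these libraries where they do the work, as an engineer would, in place of code of your own. Each camera call takes 0.05 s, during which the arm holds its last target.

### The job

Vent the vacuum unit. A yellow-lidded jar stands in the way of its red pull knob: first stand the jar upright in the middle of the round cork mat. Then pull the knob straight out until it clicks into its outer detent, leave it out for two seconds to let the air in, and push it fully home again; do not knock over or shift the blue-lidded jar or the dropper bottle.

Things in the scene. Friction and masses are not known exactly. Their poses are not given: they have to be found in the camera images.
- vacuum_unit: White bench vacuum unit, fixed to the worktop, 120 (x) x 150 (y) x 93 (z) mm. Origin: centre of its underside, on the worktop. Its own x axis points from its front to its back, z up, y to the left of someone who faces the front panel; the front panel, with gauge and red knob, is 61 mm from the origin towards its -x and faces roughly to the robot. The gauge is a round dial left of the knob, standing 7 mm out of the panel.
- knob_head (a point): Centre of the head of the red pull knob: a plain cylinder, 28 mm in diameter and 24 mm long, with its axis level along the unit's x axis, 62 mm above the worktop, on a 10 mm stem that leaves the middle of the front panel. Pushed in, the head's centre is 33 mm in front of the panel and its front end 45 mm in front; free space all round the head, so it can be pinched from above across its diameter. The point moves with the knob and has the unit's axes.
- vent_knob (a joint): How far the knob is pulled out, in m: 0 pushed fully home, 0.022 in the outer detent, which is also the outer stop. Pulling moves it along the unit's -x, straight out of the panel. A sprung over-centre detent drives it to the nearer of the two ends: moving it to the other side of the middle takes about 8 N either way, and it then stays at 0 or at 0.022 by itself.
- sample_jar: Loose screw-lid specimen jar with yellow lid, 54 mm in diameter, 72 mm high, about 70 g; stands upright right in front of the knob, a few mm from its front end. Origin: centre of its underside, z up.
- microscope_front (a point): Point on the worktop just in front of a tall fixed microscope, which fills roughly 0.32 m behind it and 0.16 m to either side, to the right of the vacuum unit. An arm that starts on the right should pass 0.09 m or more in front of this point, on the robot's side.
- cork_mat: Round cork mat, 110 mm in diameter, 4 mm thick, fixed to the worktop. Origin: centre of its underside.
- blue_jar: Bystander: loose specimen jar with blue lid, 54 mm in diameter, 72 mm high. Origin: centre of its underside. To be left alone.
- red_dropper: Bystander: loose brown dropper bottle with a red rubber bulb, 33 mm in diameter, 96 mm high. Origin: centre of its underside. To be left alone.
Things that resemble listed ones, but are neither listed nor needed, are in the scene too. Of the things like the cork_mat, leave any that is pink; of the rest the larger one is meant.

How it is judged:
By the outcome, as a careful person would: the job done as asked, in the order asked, and still so for the second after the job is handed in, with the robot touching nothing.
It also fails if it takes over 56 s, if anything falls off the work surface, if the arm or the gripper's body presses on something with over 40 N, if the wrist force passes 120 N, or if a joint passes its speed limit or range.

## Working session

There is one attempt and no reset: what is moved stays moved. The work goes in short steps, Python scripts to look and compute and a tool call to move; the robot and the scene stay as the last step left them, time stands still between calls to the robot, and variables do not carry over. Pictures are saved under pics/ and viewed, and the job is handed in when it is done.

Besides the shell and the picture viewer there is one more tool, called after "Request:" as name(argument=value, ...), one argument or row to a line, values as JSON. step_arm: Moves the arm, as the interface text tells. Its arguments: {"type":"object","properties":{"motion":{"type":"array"}},"required":["motion"]}

```bash
mkdir -p pics; cat > h.py <<'E'
from station import env
import numpy as np, cv2
from scipy.spatial.transform import Rotation as R
def shot(n,f):
    i=env.camera_info(n); im=env.camera(n); cv2.imwrite('pics/'+f,im[:,:,::-1]); return im,i
def ray(i,u,v):
    K=np.array(i['mtx']);T=np.array(i['cam_to_world'])
    d=np.array([(u-K[0,2])/K[0,0],-(v-K[1,2])/K[1,1],-1.]); return T[:3,3],T[:3,:3]@d
def onz(i,u,v,z):
    o,d=ray(i,u,v); return o+d*(z-o[2])/d[2]
def proj(i,p):
    K=np.array(i['mtx']);T=np.array(i['cam_to_world']); c=T[:3,:3].T@(np.array(p)-T[:3,3])
    return K[0,0]*c[0]/-c[2]+K[0,2], K[1,1]*c[1]/c[2]+K[1,2]
E
python3 - <<'E'
from h import *
import pickle
d={}
for n in('top','side'):
    im,i=shot(n,n+'0.png'); d[n]=(im,i); print(n,i)
pickle.dump(d,open('d0.pkl','wb'))
print(env.state(),env.pinch_z)
E
```

```text
top {'mtx': array([[506.71439338,   0.        , 321.19420105],
       [  0.        , 506.71439338, 235.60739413],
       [  0.        ,   0.        ,   1.        ]]), 'cam_to_world': array([[-0.02451312,  0.98165659, -0.18907522,  0.22475293],
       [-0.99962035, -0.02644881, -0.00772093,  0.14360384],
       [-0.01258011,  0.18881418,  0.98193225,  1.30491768],
       [ 0.        ,  0.        ,  0.        ,  1.        ]])}
side {'mtx': array([[453.90390827,   0.        , 319.42717357],
       [  0.        , 453.90390827, 240.64513022],
       [  0.        ,   0.        ,   1.        ]]), 'cam_to_world': array([[-0.8804153 ,  0.35295244, -0.31669147,  0.1218442 ],
       [-0.4741173 , -0.64244976,  0.60205572,  0.80164433],
       [ 0.00903868,  0.68020797,  0.73296345,  0.9032333 ],
       [ 0.        ,  0.        ,  0.        ,  1.        ]])}
{'clock': 0.1, 'q': array([ 1.05769280e+00,  1.81453566e-01,  1.60787296e+00,  8.47821813e-07,
        1.35384106e+00, -2.06318536e-01]), 'joint_velocities': array([ 0.00063145, -0.0014892 , -0.0005413 , -0.00134149, -0.00078117,
       -0.00016975]), 'joint_efforts': array([ 1.13080673e-04, -4.45875156e+01, -3.52235055e+01, -2.63120164e-04,
        4.23824953e-03,  6.05527634e-05]), 'tool_pos': array([0.17339461, 0.54771863, 0.23049861]), 'tool_rot': array([ 8.06844058e-01,  5.90763951e-01, -7.17359669e-04,  3.24804514e-04]), 'contact_force': array([-0.02044418,  0.806308  ,  0.06106287]), 'wrist_torque': array([0.04560711, 0.04356608, 0.05160156]), 'finger_gap': 1.0004967954846984} 0.0187
```

View pics/top0.png

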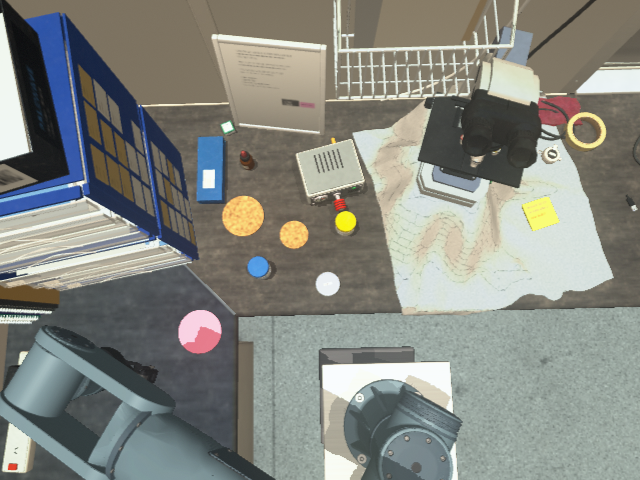

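View pics/side0.png

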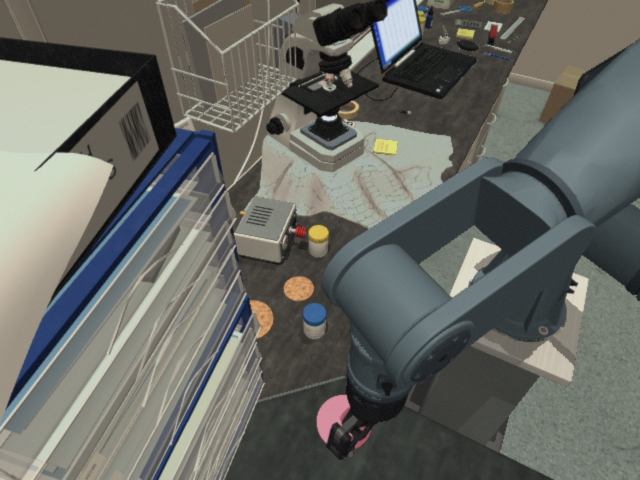

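The top view shows the yellow lid at (345,221), the knob at (340,204), the large cork mat at (243,216), the small one at (294,235), the blue lid at (259,267), the dropper at (246,160), and the vacuum unit at about (331,170). The pink mat is at (200,331). Tall books stand to the left.

```bash
python3 - <<'E'
from h import *
import pickle
d=pickle.load(open('d0.pkl','rb')); 
def blob(n,lo,hi,box,z,name):
    im,i=d[n]; h=cv2.cvtColor(im,cv2.COLOR_RGB2HSV); m=cv2.inRange(h,np.array(lo),np.array(hi))
    M=np.zeros_like(m); x0,y0,x1,y1=box; M[y0:y1,x0:x1]=m[y0:y1,x0:x1]
    k,l,s,c=cv2.connectedComponentsWithStats(M)
    j=1+np.argmax(s[1:,4]); print(n,name,s[j],c[j].round(1),onz(i,*c[j],z).round(4), 'w',(onz(i,s[j][0]+s[j][2],c[j][1],z)-onz(i,s[j][0],c[j][1],z)).round(3))
blob('top',(22,120,100),(35,255,255),(320,200,370,245),.072,'yel')
blob('top',(100,120,60),(125,255,255),(240,245,280,290),.072,'blue')
blob('top',(5,60,120),(22,255,255),(215,190,270,240),.004,'mat')
blob('top',(5,60,120),(22,255,255),(275,215,315,255),.004,'small')
blob('top',(0,150,80),(6,255,255),(325,190,360,215),.072,'knob')
blob('side',(22,120,100),(35,255,255),(300,220,340,250),.072,'yel')
blob('side',(100,120,60),(125,255,255),(295,300,335,325),.072,'blue')
blob('side',(5,60,120),(22,255,255),(275,270,320,305),.004,'small')
blob('side',(0,150,80),(6,255,255),(285,220,312,245),.072,'knob')
im,i=d['top']
for p in [(297,154),(355,137),(367,178),(305,198)]: print('unit top',onz(i,*p,.093).round(3))
for p in [(245,152)]: print('dropper',onz(i,*p,.09).round(3))
for p in [(446,203),(480,205)]: print('micro',onz(i,*p,.0).round(3))
for p in [(155,110),(198,262)]: print('box',onz(i,*p,.0).round(3),onz(i,*p,.3).round(3))
for p in [(328,284)]: print('white',onz(i,*p,.0).round(3),onz(i,*p,.07).round(3))
for p in [(240,310),(640,305)]: print('edge',onz(i,*p,.0).round(3))
cv2.imwrite('pics/c.png',cv2.resize(im[110:310,190:390,::-1],(600,600),interpolation=cv2.INTER_CUBIC))
im,i=d['side']
cv2.imwrite('pics/c2.png',cv2.resize(im[180:380,220:420,::-1],(600,600),interpolation=cv2.INTER_CUBIC))
E
```

```text
top yel [335 211  22  21 366] [345.3 221.1] [0.4974 0.0925 0.072 ] w [-0.001 -0.055  0.   ]
top blue [247 256  22  21 343] [257.6 266.3] [0.3897 0.311  0.072 ] w [-0.001 -0.054  0.   ]
top mat [ 221  195   43   42 1253] [242.4 215.8] [0.534  0.3606 0.004 ] w [-0.003 -0.114  0.   ]
top small [279 220  30  30 618] [293.5 234.4] [0.4806 0.2263 0.004 ] w [-0.002 -0.079  0.   ]
top knob [334 199  12  12  98] [339.2 203.9] [0.5419 0.1061 0.072 ] w [-0.001 -0.03   0.   ]
side yel [308 225  21  18 306] [318.  233.4] [0.4959 0.0986 0.072 ] w [-0.047 -0.026  0.   ]
side blue [303 303  24  22 416] [314.  313.7] [0.3885 0.3153 0.072 ] w [-0.046 -0.025  0.   ]
side small [284 276  30  25 598] [298.2 288.1] [0.4805 0.2285 0.004 ] w [-0.065 -0.035  0.   ]
side knob [295 226  11  12  98] [300.1 231.1] [0.5399 0.1133 0.072 ] w [-0.025 -0.013 -0.   ]
unit top [0.669 0.209 0.093]
unit top [0.71  0.061 0.093]
unit top [0.601 0.036 0.093]
unit top [0.554 0.191 0.093]
dropper [0.679 0.34  0.09 ]
micro [ 0.555 -0.179  0.   ]
micro [ 0.547 -0.268  0.   ]
box [0.842 0.605 0.   ] [0.7   0.499 0.3  ]
box [0.415 0.476 0.   ] [0.371 0.4   0.3  ]
white [0.349 0.139 0.   ] [0.342 0.14  0.07 ]
edge [0.288 0.366 0.   ]
edge [ 0.275 -0.65   0.   ]
```

View pics/c.png

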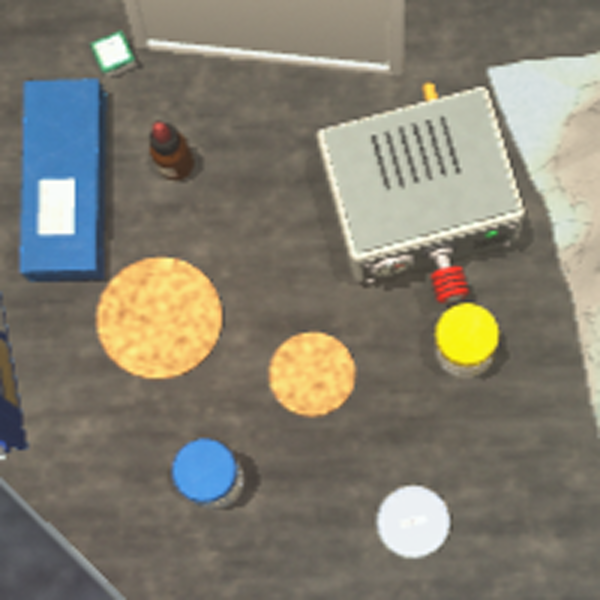

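View pics/c2.png

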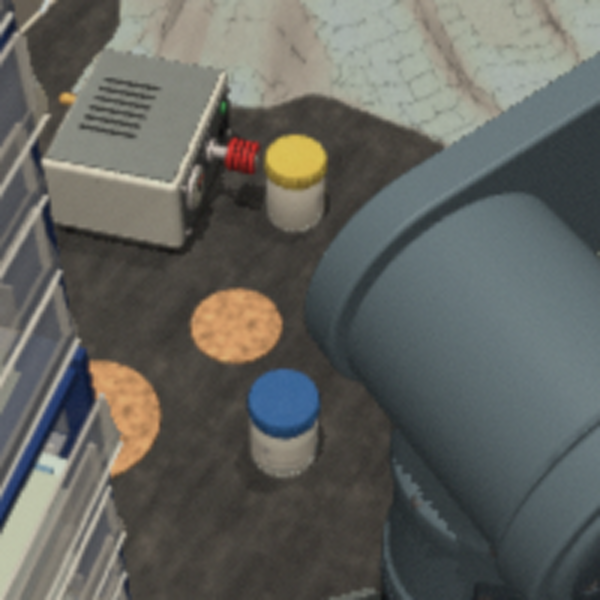

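Request:
step_arm(
  motion=[
    [[-0.6,0.62,0,0,0,-1,0],[-1.2,1.24,0,0,0,-2,0],[-1.8,1.86,0,0,0,-3,0],[-2.4,2.48,0,0,0,-4,0],[-3.0,3.1,0,0,0,-5,0]],
  ],
)

```text
clock: 0.72
tool_pos: [0.2969, 0.3188, 0.2311]
tool_rot: [0.625, 0.781, -0.0, 0.0]
contact_force: [0.4, 0.4, 0.2]
finger_gap: 0.999
```

```bash
cat >> h.py <<'E'
def go(p,yaw,verbose=True):
    "target TCP, tool-x world yaw deg, tool down -> row in call units"
    s=env.state(); A=R.from_quat(s['tool_rot']); y=np.radians(yaw)
    M=R.from_matrix(np.array([[np.cos(y),np.sin(y),0],[np.sin(y),-np.cos(y),0],[0,0,-1]]).T)
    d=A.inv().apply(np.array(p)-s['tool_pos'])/.06; r=np.degrees((A.inv()*M).as_rotvec())/6
    x=A.as_matrix()[:,0]
    print('clk %.2f pos %s yaw %.1f gap %.2f F %s'%(s['clock'],s['tool_pos'].round(4),np.degrees(np.arctan2(x[1],x[0])),s['finger_gap'],s['contact_force'].round(1)),'tz',A.as_matrix()[:,2].round(3))
    print('row',np.r_[d,r].round(2),'len mm',(60*np.linalg.norm(d)).round(1))
E
python3 -c "
from h import *
go([.40,.12,.24],105)"
```

```text
clk 0.72 pos [0.2969 0.3188 0.2311] yaw 102.6 gap 1.00 F [0.4 0.4 0.2] tz [-0. -0. -1.]
row [-3.61  0.95 -0.15 -0.    0.   -0.39] len mm 224.2
```

Request:
step_arm(
  motion=[
    [[-0.75,0.2,0,0,0,-0.3,0],[-1.5,0.4,-0.1,0,0,-0.4,0],[-2.3,0.6,-0.15,0,0,-0.4,0],[-3.1,0.8,-0.15,0,0,-0.4,0],[-3.6,0.95,-0.15,0,0,-0.4,0]],
  ],
)

```text
clock: 1.35
tool_pos: [0.3992, 0.1198, 0.2402]
tool_rot: [0.611, 0.792, -0.0, 0.0]
contact_force: [0.4, -0.5, 1.5]
finger_gap: 1.0
```

```bash
python3 -c "
from h import *
import pickle
go([.40,.12,.24],105)
d={}
for n in ('wrist','top'):
  d[n]=shot(n,n+'1.png')
print(d['wrist'][1])
pickle.dump(d,open('d1.pkl','wb'))"
```

```text
clk 1.35 pos [0.3992 0.1198 0.2402] yaw 104.7 gap 1.00 F [ 0.4 -0.5  1.5] tz [-0. -0. -1.]
row [ 0.    0.01  0.   -0.    0.   -0.05] len mm 0.8
{'mtx': array([[363.13064834,   0.        , 323.27029039],
       [  0.        , 363.13064834, 245.25202787],
       [  0.        ,   0.        ,   1.        ]]), 'cam_to_world': array([[-2.53949389e-01, -9.24986642e-01, -2.82682543e-01,
         3.27226721e-01],
       [ 9.67217488e-01, -2.42921653e-01, -7.40229862e-02,
         1.01896078e-01],
       [-1.99437017e-04, -2.92213591e-01,  9.56353061e-01,
         3.82996391e-01],
       [ 0.00000000e+00,  0.00000000e+00,  0.00000000e+00,
         1.00000000e+00]])}
```

View pics/wrist1.png

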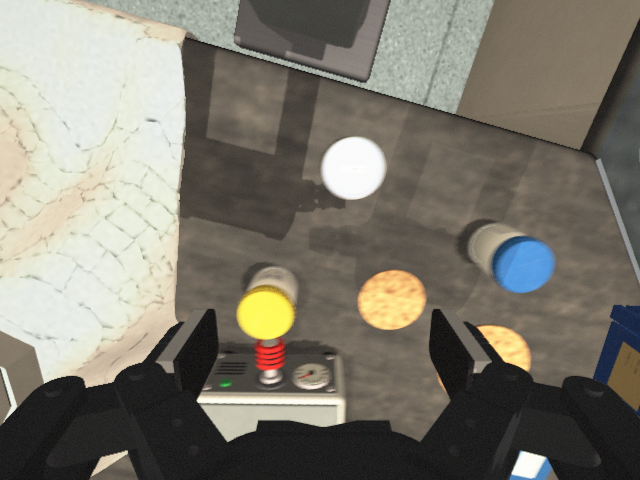

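The wrist view shows the yellow lid at (267,313), the knob at (270,355), the unit's front top edge along row ~402, the small mat at (392,300), and part of the large mat at (500,355).

```bash
python3 - <<'E'
from h import *
import pickle
d=pickle.load(open('d1.pkl','rb')); im,i=d['wrist']
h=cv2.cvtColor(im,cv2.COLOR_RGB2HSV)
m=cv2.inRange(h,(22,120,120),(35,255,255)); m[:270]=0;m[350:]=0;m[:,:225]=0;m[:,310:]=0
# min enclosing of top face: use bright part
c=max(cv2.findContours(m,0,2)[0],key=cv2.contourArea); print(cv2.boundingRect(c),cv2.fitEllipse(c),cv2.minEnclosingCircle(c))
u,v=cv2.fitEllipse(c)[0]
print('jar',onz(i,u,v,.07))
m=cv2.inRange(h,(0,150,80),(8,255,255))|cv2.inRange(h,(172,150,80),(180,255,255)); m[:325]=0;m[380:]=0;m[:,:240]=0;m[:,300:]=0
ys,xs=np.nonzero(m); print('knob px',xs.min(),xs.max(),ys.min(),ys.max(),xs.mean(),ys.mean())
print('knob',onz(i,(xs.min()+xs.max()+1)/2,ys.mean(),.062), 'back end top',onz(i,xs.mean(),ys.max()+1,.07))
# axis from row medians
for r in range(ys.min(),ys.max()+1,4):
    q=xs[ys==r]; a=onz(i,q.min(),r,.062);b=onz(i,q.max()+1,r,.062); print(r,q.min(),q.max(),((a+b)/2).round(4), np.linalg.norm(a-b).round(4))
cv2.imwrite('pics/c3.png',cv2.resize(im[250:450,170:370,::-1],(800,600)[0:1]*1+(600,) if 0 else (600,600),interpolation=cv2.INTER_CUBIC))
E
```

```text
(236, 285, 60, 55) ((265.26666259765625, 312.7585754394531), (53.0350227355957, 57.02833938598633), 89.8799819946289) ((265.523193359375, 311.69537353515625), 29.707637786865234)
jar [0.49906376 0.08964228 0.07      ]
knob px 254 285 339 369 269.60347322720696 355.89001447178003
knob [0.54994579 0.10417142 0.062     ] back end top [0.56052044 0.10720958 0.07      ]
339 280 280 [0.5282 0.1102 0.062 ] 0.001
343 257 282 [0.5353 0.101  0.062 ] 0.0262
347 254 284 [0.5399 0.1015 0.062 ] 0.0313
351 256 285 [0.5441 0.1039 0.062 ] 0.0304
355 255 283 [0.5491 0.1035 0.062 ] 0.0295
359 255 283 [0.5537 0.1045 0.062 ] 0.0296
363 257 284 [0.5579 0.107  0.062 ] 0.0287
367 257 280 [0.5631 0.106  0.062 ] 0.0247
```

View pics/c3.png

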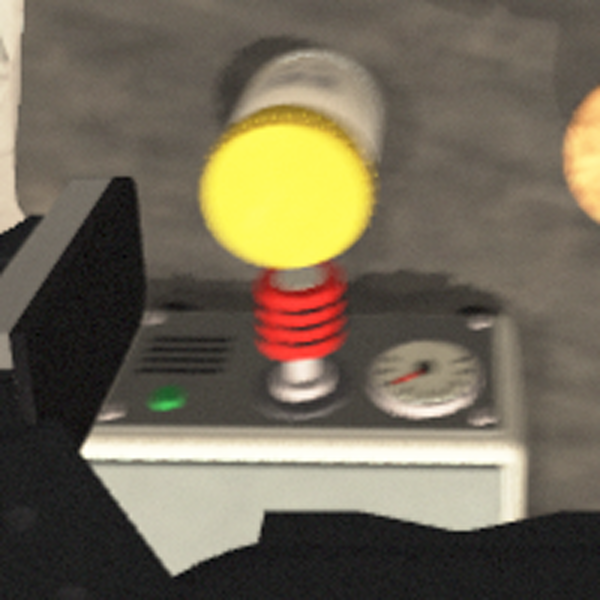

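```bash
python3 -c "
from h import *
go([.4985,.0905,.11],105.5)
go([.4985,.0905,.024],105.5)"
```

```text
clk 1.45 pos [0.3997 0.1194 0.2401] yaw 104.6 gap 1.00 F [-0.2 -0.4 -0.3] tz [-0.    -0.001 -1.   ]
row [-0.88  1.47  2.17 -0.    0.01 -0.15] len mm 165.9
clk 1.45 pos [0.3997 0.1194 0.2401] yaw 104.6 gap 1.00 F [-0.2 -0.4 -0.3] tz [-0.    -0.001 -1.   ]
row [-0.88  1.47  3.6  -0.    0.01 -0.15] len mm 239.4
```

Request:
step_arm(
  motion=[
    [[-0.3,0.5,0.6,0,0,-0.15,0],[-0.6,1.0,1.2,0,0,-0.15,0],[-0.88,1.47,1.8,0,0,-0.15,0],[-0.88,1.47,2.1,0,0,-0.15,0],[-0.88,1.47,2.17,0,0,-0.15,0]],
  ],
)

```text
clock: 2.08
tool_pos: [0.4958, 0.094, 0.1082]
tool_rot: [0.604, 0.797, -0.001, -0.002]
contact_force: [-0.3, -0.6, 0.2]
finger_gap: 1.005
```

```bash
python3 -c "
from h import *
go([.4985,.0905,.024],105.5)
im,i=shot('wrist','wrist2.png'); shot('top','top2.png')
for z in (.072,.07): print(proj(i,[.4985,.0905,z]))"
```

```text
clk 2.08 pos [0.4958 0.094  0.1082] yaw 105.7 gap 1.00 F [-0.3 -0.6  0.2] tz [-0.004  0.    -1.   ]
row [-0.07  0.03  1.4  -0.04 -0.02  0.04] len mm 84.3
(np.float64(313.67871796752735), np.float64(283.40524611704956))
(np.float64(313.76672406339645), np.float64(281.95845175798775))
```

View pics/wrist2.png

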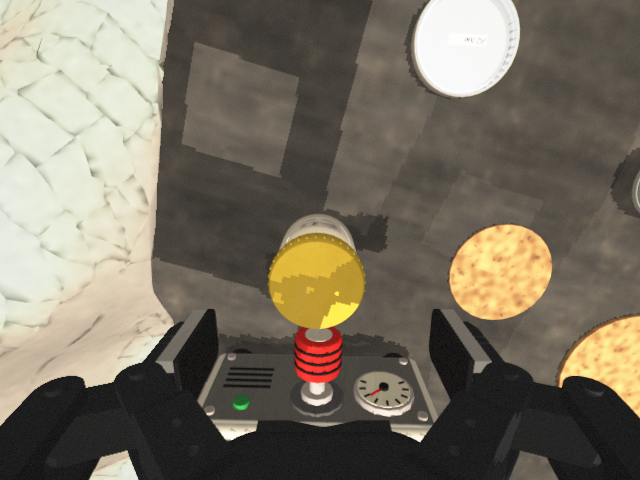

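The lid is centred at (317,281), between the fingers, with the knob directly behind it at (318,353). Next step is to descend.

Request:
step_arm(
  motion=[
    [[-0.03,0.03,0.5,-0.04,-0.02,0,0],[-0.03,0.03,1.0,-0.04,-0.02,0,0],[-0.03,0.03,1.4,-0.04,-0.02,0,0],[-0.03,0.03,1.4,-0.04,-0.02,0,0],[-0.03,0.03,1.4,-0.04,-0.02,0,0]],
  ],
)

```text
clock: 2.8
tool_pos: [0.5008, 0.0922, 0.0278]
tool_rot: [0.604, 0.797, 0.002, 0.003]
contact_force: [1.2, -0.8, 0.2]
finger_gap: 1.003
```

```bash
python3 -c "
from h import *
go([.498,.0925,.024],105.5)"
```

```text
clk 2.80 pos [0.5008 0.0922 0.0278] yaw 105.7 gap 1.00 F [ 1.2 -0.8  0.2] tz [ 0.007 -0.001 -1.   ]
row [ 0.02 -0.04  0.06  0.06  0.03  0.04] len mm 4.7
```

Request:
step_arm(
  motion=[
    [[0,-0.03,0,0.04,0.02,0,0],[0,-0.03,0,0.04,0.02,0,255],[0,-0.03,0,0.04,0.02,0,255],[0,-0.03,0,0.04,0.02,0,255],[0,-0.03,0,0.04,0.02,0,255]],
  ],
)

```text
clock: 3.42
tool_pos: [0.4988, 0.0915, 0.027]
tool_rot: [0.604, 0.797, 0.0, 0.001]
contact_force: [-0.8, 0.0, 5.9]
finger_gap: 0.557
```

```bash
python3 -c "
from h import *
go([.498,.0925,.024],105.5)
shot('wrist','wrist3.png')"
```

```text
clk 3.42 pos [0.4988 0.0915 0.027 ] yaw 105.7 gap 0.56 F [-0.8  0.   5.9] tz [ 0.002  0.    -1.   ]
row [ 0.02 -0.01  0.05  0.01  0.    0.04] len mm 3.2
```

View pics/wrist3.png

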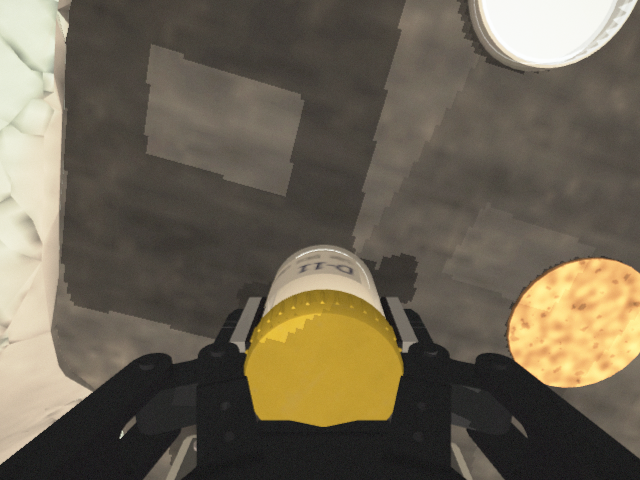

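Request:
step_arm(
  motion=[
    [[0,-0.03,-0.2,0,0,0,255],[0,-0.1,-0.5,0,0,0,255],[0,-0.15,-0.9,0,0,0,255],[0,-0.15,-1.2,0,0,0,255],[0,-0.15,-1.2,0,0,0,255]],
  ],
)

```text
clock: 4.1
tool_pos: [0.4905, 0.089, 0.0998]
tool_rot: [0.604, 0.797, 0.001, 0.001]
contact_force: [0.9, -0.5, -1.1]
finger_gap: 0.56
```

```bash
python3 -c "
from h import *
go([.534,.3606,.1],105.5)
im,i=shot('wrist','wrist4.png')"
```

```text
clk 4.10 pos [0.4905 0.089  0.0998] yaw 105.7 gap 0.56 F [ 0.9 -0.5 -1.1] tz [ 0.004 -0.    -1.   ]
row [ 4.16  1.92 -0.    0.03  0.01  0.04] len mm 275.1
```

View pics/wrist4.png

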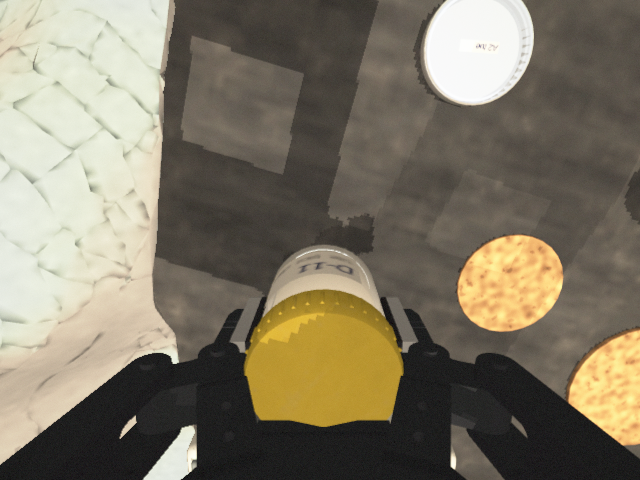

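Request:
step_arm(
  motion=[
    [[0.8,0,-0.2,0,0,0,255],[1.6,0.1,-0.2,0,0,0,255],[2.4,0.6,-0.2,0,0,0,255],[3.2,1.1,-0.2,0,0,0,255],[3.8,1.6,0,0,0,0,255]],
  ],
)

```text
clock: 4.78
tool_pos: [0.52, 0.3368, 0.0976]
tool_rot: [0.603, 0.798, 0.0, 0.0]
contact_force: [0.1, -0.0, -0.7]
finger_gap: 0.553
```

```bash
python3 -c "
from h import *
go([.534,.3606,.04],105.5)
im,i=shot('wrist','wrist5.png')
shot('side','side5.png')
im,i=shot('top','top5.png')
"
```

```text
clk 4.78 pos [0.52   0.3368 0.0976] yaw 105.8 gap 0.55 F [ 0.1 -0.  -0.7] tz [ 0.  0. -1.]
row [ 0.32  0.33  0.96  0.   -0.    0.05] len mm 63.9
```

View pics/wrist5.png

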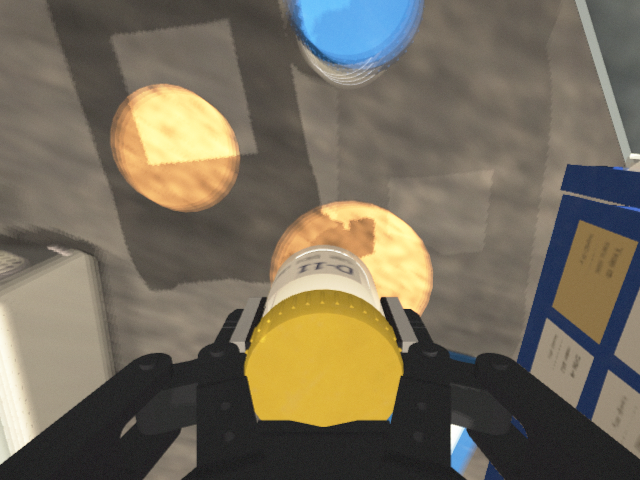

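View pics/side5.png

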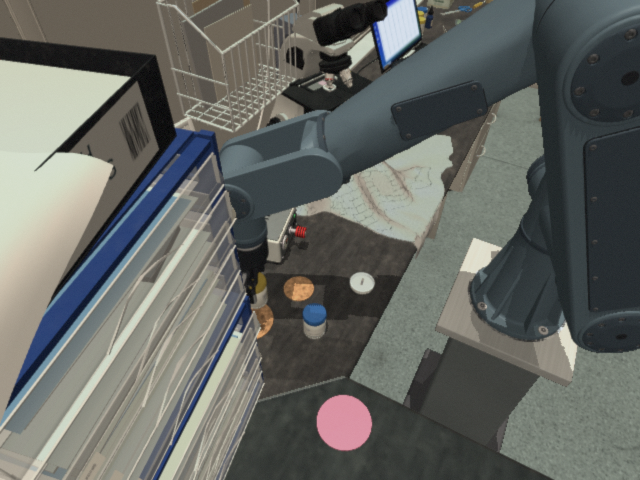

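Request:
step_arm(
  motion=[
    [[0.2,0.2,0,0,0,0,255],[0.32,0.33,0.1,0,0,0,255],[0.32,0.33,0.2,0,0,0,255],[0.32,0.33,0.2,0,0,0,255],[0.32,0.33,0.2,0,0,0,255]],
  ],
)

```text
clock: 5.55
tool_pos: [0.5336, 0.3578, 0.086]
tool_rot: [0.604, 0.797, -0.0, -0.0]
contact_force: [-0.1, 0.4, 0.3]
finger_gap: 0.559
```

```bash
python3 -c "
from h import *
go([.534,.3606,.033],105.5)
im,i=shot('wrist','wrist6.png')
import pickle; pickle.dump((im,i),open('d6.pkl','wb'))
shot('top','top6.png')
print(proj(i,[.534,.3606,.004]))
# expected mat outline
t=np.linspace(0,2*np.pi,60); o=im[:,:,::-1].copy()
for a in t: cv2.circle(o,tuple(int(round(x)) for x in proj(i,[.534+.055*np.cos(a),.3606+.055*np.sin(a),.004])),2,(255,0,255),-1)
cv2.imwrite('pics/w6o.png',o)
"
```

```text
clk 5.55 pos [0.5336 0.3578 0.086 ] yaw 105.7 gap 0.56 F [-0.1  0.4  0.3] tz [-0. -0. -1.]
row [ 0.04  0.02  0.88 -0.    0.    0.03] len mm 53.0
(np.float64(325.73959775648586), np.float64(254.9979072039453))
```

View pics/w6o.png

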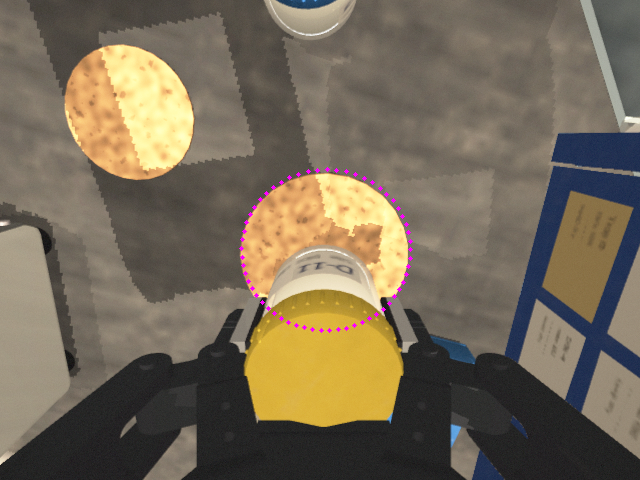

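View pics/top6.png

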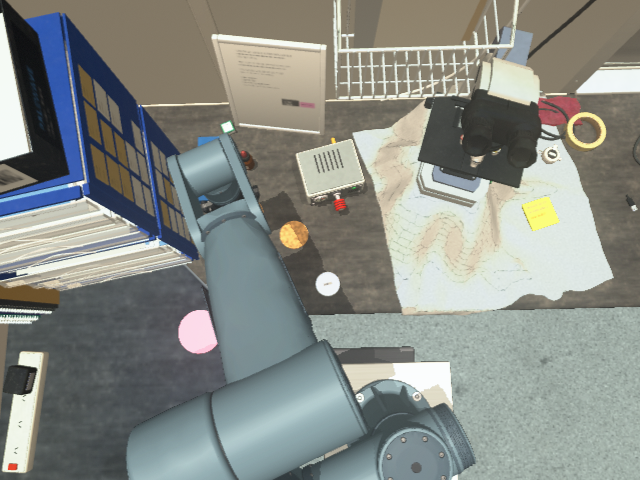

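The mat outline fits to within about 2 px and the jar is held upright. Next I lower it.

Request:
step_arm(
  motion=[
    [[0.04,0.03,0.3,0,0,0,255],[0.04,0.03,0.6,0,0,0,255],[0.04,0.03,0.8,0,0,0,255],[0.04,0.03,0.88,0,0,0,255],[0.04,0.03,0.88,0,0,0,255]],
  ],
)

```text
clock: 6.28
tool_pos: [0.5347, 0.3611, 0.0327]
tool_rot: [0.604, 0.797, -0.0, -0.0]
contact_force: [0.2, 0.0, -1.2]
finger_gap: 0.554
```

```bash
python3 -c "
from h import *
go([.534,.3606,.031],105.7)
"
```

```text
clk 6.28 pos [0.5347 0.3611 0.0327] yaw 105.7 gap 0.55 F [ 0.2  0.  -1.2] tz [-0.001 -0.    -1.   ]
row [-0.   -0.01  0.03 -0.01  0.    0.  ] len mm 1.9
```

Request:
step_arm(
  motion=[
    [[0,0,0.02,0,0,0,255],[0,0,0.03,0,0,0,255],[0,0,0.03,0,0,0,255],[0,0,0.03,0,0,0,255],[0,0,0.03,0,0,0,255]],
  ],
)

```text
clock: 6.9
tool_pos: [0.5349, 0.3612, 0.0316]
tool_rot: [0.604, 0.797, 0.0, 0.0]
contact_force: [0.0, 0.2, -0.2]
finger_gap: 0.558
```

```bash
python3 -c "
from h import *
go([.534,.3606,.031],105.7)
"
```

```text
clk 6.90 pos [0.5349 0.3612 0.0316] yaw 105.7 gap 0.56 F [ 0.   0.2 -0.2] tz [ 0.  0. -1.]
row [-0.01 -0.02  0.01  0.   -0.    0.  ] len mm 1.2
```

Request:
step_arm(
  motion=[
    [[0,0,0.02,0,0,0,255],[0,0,0.02,0,0,0,200],[0,0,0.02,0,0,0,100],[0,0,0.02,0,0,0,0],[0,0,0.02,0,0,0,0]],
  ],
)

```text
clock: 7.52
tool_pos: [0.5348, 0.3612, 0.0301]
tool_rot: [0.604, 0.797, -0.0, -0.0]
contact_force: [-0.2, 1.3, -0.4]
finger_gap: 0.991
```

```bash
python3 -c "
from h import *
go([.534,.3606,.031],105.7)
im,i=shot('wrist','wrist7.png')
print(proj(i,[.5344,.361,.076]))
"
```

```text
clk 7.53 pos [0.5348 0.3612 0.0301] yaw 105.7 gap 0.99 F [-0.2  1.3 -0.4] tz [-0. -0. -1.]
row [-0.01 -0.02 -0.02 -0.    0.    0.  ] len mm 1.4
(np.float64(320.1102416456994), np.float64(379.3621959127597))
```

View pics/wrist7.png

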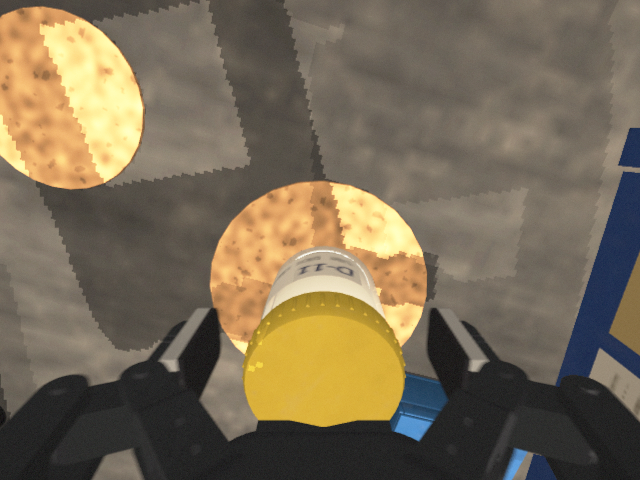

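Jar released, upright and centred on the mat. Lifting clear.

Request:
step_arm(
  motion=[
    [[0,0,-0.3,0,0,0,0],[0,0,-0.8,0,0,0,0],[0,0,-1.5,0,0,0,0],[0,0,-2.2,0,0,0,0],[0,0,-2.2,0,0,0,0]],
  ],
)

```text
clock: 8.2
tool_pos: [0.5379, 0.3626, 0.1687]
tool_rot: [0.604, 0.797, 0.004, 0.002]
contact_force: [0.2, -0.9, -0.1]
finger_gap: 1.003
```

```bash
python3 -c "
from h import *
go([.50,.094,.16],105.7)
"
```

```text
clk 8.20 pos [0.5379 0.3626 0.1687] yaw 105.7 gap 1.00 F [ 0.2 -0.9 -0.1] tz [ 0.009  0.004 -1.   ]
row [-4.14 -1.82  0.12  0.1  -0.01  0.01] len mm 271.4
```

Request:
step_arm(
  motion=[
    [[-0.8,-0.4,0,0,0,0,0],[-1.6,-0.8,0,0,0,0,0],[-2.4,-1.2,0,0,0,0,0],[-3.2,-1.6,0,0,0,0,0],[-4.0,-1.8,0,0,0,0,0]],
  ],
)

```text
clock: 8.82
tool_pos: [0.4947, 0.0995, 0.1621]
tool_rot: [0.604, 0.797, -0.0, -0.0]
contact_force: [0.3, 0.1, -0.4]
finger_gap: 1.0
```

Request:
step_arm(
  motion=[
    [[0,0,0,0,0,0,0],[0,0,0,0,0,0,0],[0,0,0,0,0,0,0],[0,0,0,0,0,0,0],[0,0,0,0,0,0,0]],
  ],
)

```text
clock: 9.45
tool_pos: [0.4958, 0.1016, 0.1622]
tool_rot: [0.603, 0.798, -0.0, -0.0]
contact_force: [-0.1, -0.2, -0.2]
finger_gap: 1.002
```

```bash
python3 - <<'E'
from h import *
go([.545,.104,.12],105.7)
im,i=shot('wrist','wrist8.png'); o,ti=shot('top','top8.png'); s,si=shot('side','side8.png')
import pickle; pickle.dump(((im,i),(o,ti),(s,si)),open('d8.pkl','wb'))
for n,p,ii,b in (('wrist',im,i,(200,250,440,420)),('top',o,ti,(325,190,360,222)),('side',s,si,(285,220,315,245))):
    h=cv2.cvtColor(p,cv2.COLOR_RGB2HSV); m=cv2.inRange(h,(0,150,60),(8,255,255))|cv2.inRange(h,(172,150,60),(180,255,255))
    M=np.zeros_like(m);x0,y0,x1,y1=b;M[y0:y1,x0:x1]=m[y0:y1,x0:x1]
    ys,xs=np.nonzero(M); u,v=xs.mean(),ys.mean(); print(n,xs.min(),xs.max(),ys.min(),ys.max(),u,v,onz(ii,u,v,.066).round(4),onz(ii,u,v,.072).round(4))
E
```

```text
clk 9.45 pos [0.4958 0.1016 0.1622] yaw 105.8 gap 1.00 F [-0.1 -0.2 -0.2] tz [-0.  0. -1.]
row [-0.19  0.8   0.7  -0.   -0.    0.02] len mm 64.8
wrist 290 360 286 342 309.4051155115512 309.6963696369637 [0.5444 0.1059 0.066 ] [0.5414 0.1053 0.072 ]<stdin>:8: RuntimeWarning: Mean of empty slice.
  ret = ret.dtype.type(ret / rcount)
Traceback (most recent call last):
ValueError: zero-size array to reduction operation minimum which has no identity
```

View pics/wrist8.png

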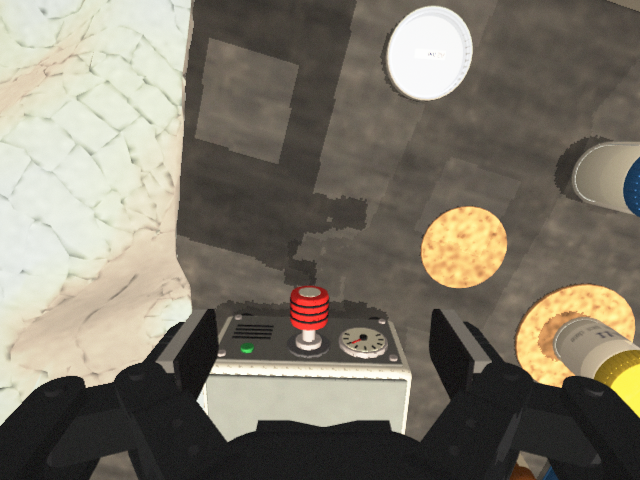

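View pics/top8.png

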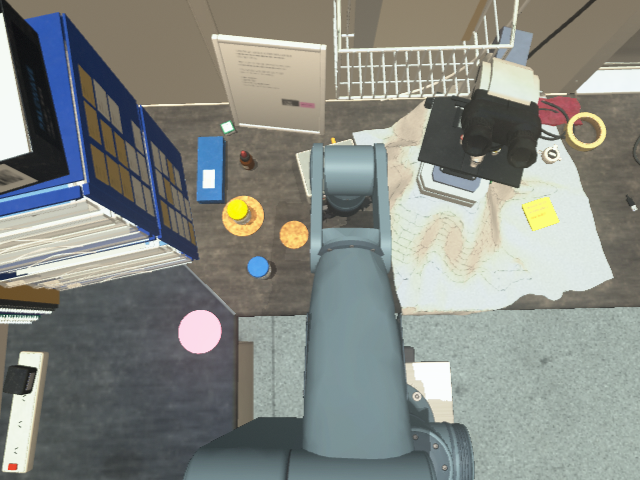

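The jar stands on the large mat at (238,209) in the top view. In the wrist view the knob's front-face centre is at about (309,292), its rear rim at row ~329, and the unit's front top edge at row ~366.

```bash
python3 - <<'E'
from h import *
# calibrate with current wrist info (arm static)
i=env.camera_info('wrist')
a=np.radians(15.7);ux=np.array([np.cos(a),np.sin(a),0]);uy=np.array([-np.sin(a),np.cos(a),0])
for n,p,z,off in (('front face c',(309.5,292),.062,12),('rear top rim',(309,328.5),.075,-12),('panel top edge',(312,366),.093,-33)):
    w=onz(i,*p,z); print(n,w.round(4),'head est',(w+ux*off/1e3).round(4), 'u',((w+ux*off/1e3)@ux).round(4),(w@uy).round(4))
L=onz(i,208,366,.093);Rr=onz(i,411,367,.093);print(L,Rr,np.degrees(np.arctan2(*(Rr-L)[[1,0]])),np.linalg.norm(Rr-L))
im=cv2.imread('pics/wrist8.png');cv2.imwrite('pics/c8.png',cv2.resize(im[260:400,200:420],(786,500),interpolation=cv2.INTER_CUBIC))
E
```

```text
front face c [0.5328 0.1022 0.062 ] head est [0.5443 0.1054 0.062 ] u 0.5525 -0.0458
rear top rim [0.5544 0.1081 0.075 ] head est [0.5428 0.1049 0.075 ] u 0.5509 -0.0459
panel top edge [0.5713 0.1155 0.093 ] head est [0.5395 0.1066 0.093 ] u 0.5483 -0.0434
[0.59048817 0.04748055 0.093     ] [0.5537978  0.18054067 0.093     ] 105.41581091458062 0.13802600265418258
```

View pics/c8.png

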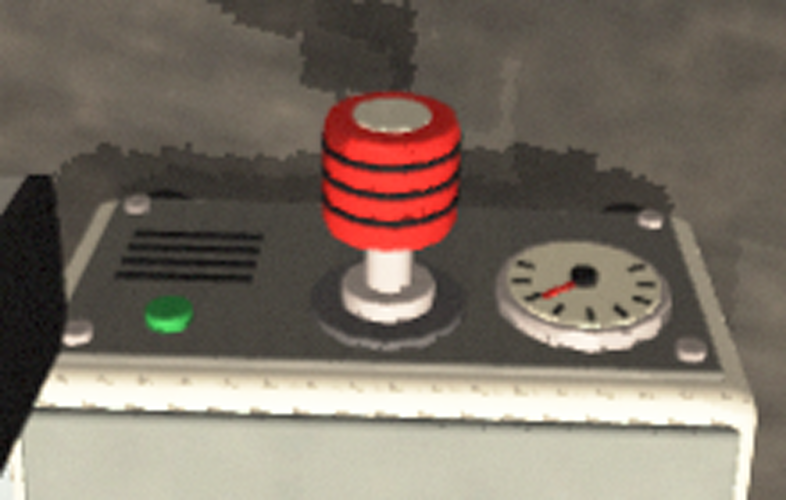

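```bash
python3 -c "
from h import *
go([.543,.105,.042],105.5)
"
```

```text
clk 9.60 pos [0.4959 0.1012 0.1622] yaw 105.8 gap 1.00 F [ 0.3  0.7 -0.3] tz [-0.  0. -1.]
row [-0.15  0.77  2.   -0.   -0.    0.04] len mm 129.2
```

Request:
step_arm(
  motion=[
    [[-0.1,0.4,0.3,0,0,0.04,0],[-0.15,0.77,0.6,0,0,0.04,0],[-0.15,0.77,0.8,0,0,0.04,0],[-0.15,0.77,0.9,0,0,0.04,0],[-0.15,0.77,0.9,0,0,0.04,0]],
  ],
)

```text
clock: 10.22
tool_pos: [0.5419, 0.1048, 0.1079]
tool_rot: [0.605, 0.796, -0.0, -0.001]
contact_force: [-0.0, -0.1, 0.1]
finger_gap: 1.001
```

```bash
python3 -c "
from h import *
go([.543,.105,.042],105.5)
shot('wrist','wrist9.png')
"
```

```text
clk 10.22 pos [0.5419 0.1048 0.1079] yaw 105.5 gap 1.00 F [-0.  -0.1  0.1] tz [-0.001 -0.    -1.   ]
row [-0.    0.02  1.1  -0.01 -0.   -0.  ] len mm 65.9
```

View pics/wrist9.png

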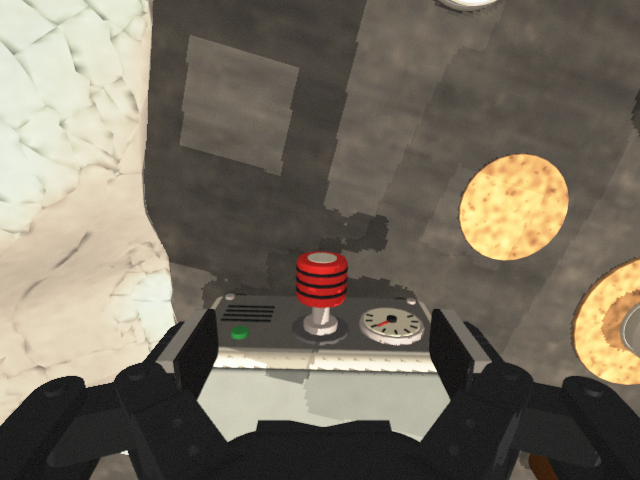

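The knob, at (322,279), is centred between the fingers. Descending.

Request:
step_arm(
  motion=[
    [[0,0.02,0.3,0,0,0,0],[0,0.02,0.6,0,0,0,0],[0,0.02,0.9,0,0,0,0],[0,0.02,1.1,0,0,0,0],[0,0.02,1.1,0,0,0,0]],
  ],
)

```text
clock: 10.9
tool_pos: [0.5429, 0.1051, 0.0407]
tool_rot: [0.605, 0.796, -0.001, -0.001]
contact_force: [-0.9, 0.2, 0.5]
finger_gap: 1.001
```

Request:
step_arm(
  motion=[
    [[0,0,0,0,0,0,0],[0,0,0,0,0,0,0],[0,0,0,0,0,0,0],[0,0,0,0,0,0,0],[0,0,0,0,0,0,0]],
  ],
)

```text
clock: 11.52
tool_pos: [0.5441, 0.1051, 0.0424]
tool_rot: [0.605, 0.796, 0.0, 0.0]
contact_force: [-0.1, -0.2, -0.1]
finger_gap: 1.004
```

```bash
python3 -c "
from h import *
go([.543,.105,.042],105.5)
shot('wrist','wrist10.png');shot('side','side10.png')
im=cv2.imread('pics/side10.png');cv2.imwrite('pics/s10.png',cv2.resize(im[150:300,220:420],(800,600)))
"
```

```text
clk 11.53 pos [0.5441 0.1051 0.0424] yaw 105.5 gap 1.00 F [-0.1 -0.2 -0.1] tz [ 0.  0. -1.]
row [ 0.   -0.02  0.01  0.    0.   -0.  ] len mm 1.2
```

View pics/wrist10.png

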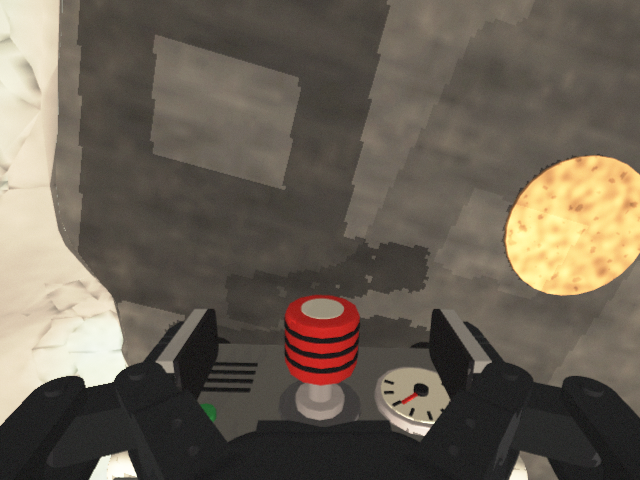

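View pics/s10.png

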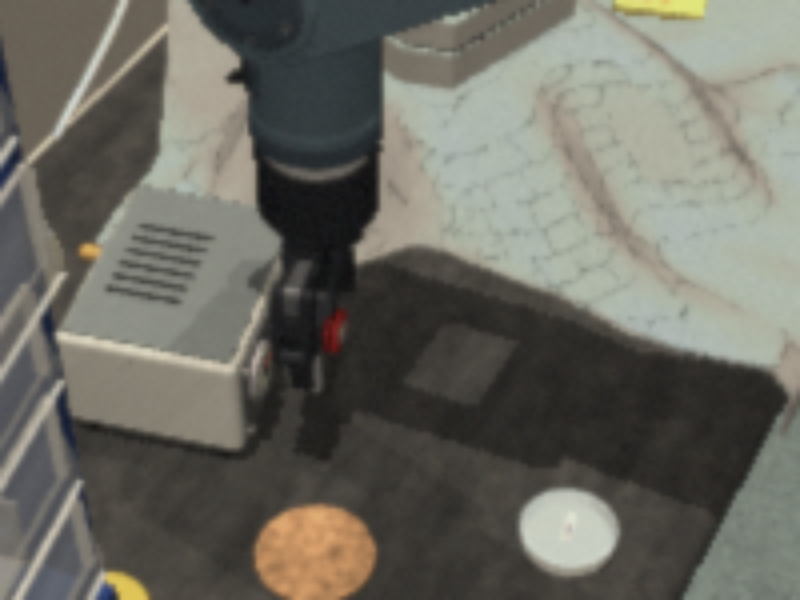

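The pads straddle the head at (322,340) and clear the gauge, so I close.

Request:
step_arm(
  motion=[
    [[0,-0.01,0,0,0,0,255],[0,-0.01,0,0,0,0,255],[0,-0.01,0,0,0,0,255],[0,-0.01,0,0,0,0,255],[0,-0.01,0,0,0,0,255]],
  ],
)

```text
clock: 12.25
tool_pos: [0.5436, 0.1042, 0.0426]
tool_rot: [0.606, 0.796, -0.0, 0.0]
contact_force: [-1.8, -4.6, 4.6]
finger_gap: 0.311
```

```bash
python3 -c "
from h import *
go([.543,.105,.042],105.5)
im,i=shot('wrist','wrist11.png')
"
```

```text
clk 12.25 pos [0.5436 0.1042 0.0426] yaw 105.5 gap 0.31 F [-1.8 -4.6  4.6] tz [ 0.    -0.001 -1.   ]
row [ 0.02 -0.01  0.01 -0.    0.01 -0.01] len mm 1.2
```

View pics/wrist11.png

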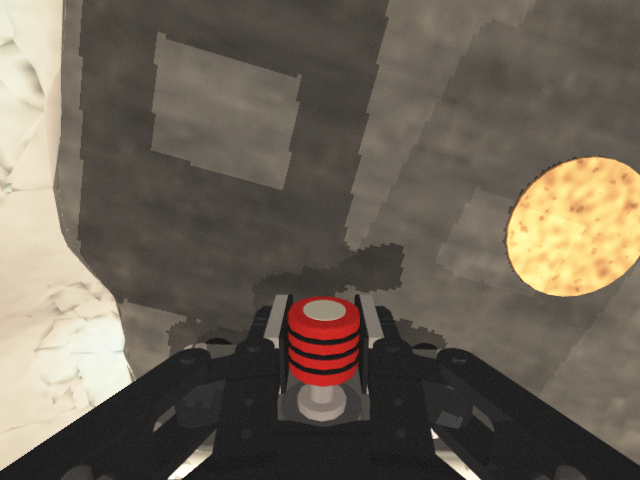

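Gripped. Now I pull along tool −y by 23 mm.

Request:
step_arm(
  motion=[
    [[0,-0.08,0,0,0,0,255],[0,-0.16,0,0,0,0,255],[0,-0.24,0,0,0,0,255],[0,-0.32,0,0,0,0,255],[0,-0.39,0,0,0,0,255]],
  ],
)

```text
clock: 12.92
tool_pos: [0.5222, 0.0988, 0.0428]
tool_rot: [0.606, 0.796, 0.001, 0.001]
contact_force: [14.2, 3.3, -8.7]
finger_gap: 0.303
```

```bash
python3 -c "
from h import *
go([.5436-.963*.022,.1042-.27*.022,.0425],105.5)
im,i=shot('wrist','wrist12.png')
"
```

```text
clk 12.93 pos [0.5222 0.0988 0.0428] yaw 105.4 gap 0.30 F [14.2  3.3 -8.7] tz [ 0.004  0.001 -1.   ]
row [-0.01  0.    0.01  0.04  0.   -0.01] len mm 0.7
```

View pics/wrist12.png

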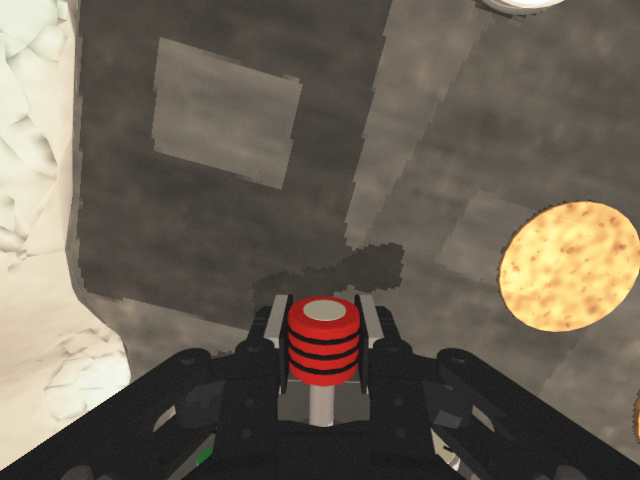

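Pulled out 22 mm with no slip and the stem exposed. Now I hold it.

Request:
step_arm(
  motion=[
    [[0,-0.02,0,0,0,0,255],[0,-0.02,0,0,0,0,255],[0,-0.02,0,0,0,0,255],[0,-0.02,0,0,0,0,255],[0,-0.02,0,0,0,0,255]],
  ],
)

```text
clock: 13.6
tool_pos: [0.5222, 0.0988, 0.0427]
tool_rot: [0.606, 0.796, 0.002, 0.002]
contact_force: [10.7, 0.4, -5.6]
finger_gap: 0.306
```

Request:
step_arm(
  motion=[
    [[0,0,0,0,0,0,255],[0,0,0,0,0,0,255],[0,0,0,0,0,0,255],[0,0,0,0,0,0,255],[0,0,0,0,0,0,255]],
  ],
)

```text
clock: 14.22
tool_pos: [0.5222, 0.0988, 0.0428]
tool_rot: [0.606, 0.796, 0.002, 0.002]
contact_force: [10.5, 1.1, -6.6]
finger_gap: 0.313
```

Request:
step_arm(
  motion=[
    [[0,0,0,0,0,0,255],[0,0,0,0,0,0,255],[0,0,0,0,0,0,255],[0,0,0,0,0,0,255],[0,0,0,0,0,0,255]],
  ],
)

```text
clock: 14.85
tool_pos: [0.5222, 0.0988, 0.0427]
tool_rot: [0.606, 0.796, 0.002, 0.002]
contact_force: [10.2, 1.5, -5.6]
finger_gap: 0.31
```

Request:
step_arm(
  motion=[
    [[0,0,0,0,0,0,255],[0,0,0,0,0,0,255],[0,0,0,0,0,0,255],[0,0,0,0,0,0,255],[0,0,0,0,0,0,255]],
  ],
)

```text
clock: 15.48
tool_pos: [0.5222, 0.0988, 0.0427]
tool_rot: [0.606, 0.796, 0.002, 0.002]
contact_force: [9.8, 0.8, -6.0]
finger_gap: 0.307
```

Request:
step_arm(
  motion=[
    [[0,0,0,0,0,0,255],[0,0,0,0,0,0,255],[0,0,0,0,0,0,255],[0,0,0,0,0,0,255],[0,0,0,0,0,0,255]],
  ],
)

```text
clock: 16.1
tool_pos: [0.5222, 0.0988, 0.0427]
tool_rot: [0.606, 0.796, 0.002, 0.002]
contact_force: [10.3, 1.0, -5.1]
finger_gap: 0.308
```

```bash
python3 -c "
from h import *
go([.5436,.1042,.0425],105.5)
im,i=shot('wrist','wrist13.png');shot('side','side13.png')
im=cv2.imread('pics/side13.png');cv2.imwrite('pics/s13.png',cv2.resize(im[150:300,220:420],(800,600)))
"
```

```text
clk 16.10 pos [0.5222 0.0988 0.0427] yaw 105.4 gap 0.31 F [10.3  1.  -5.1] tz [ 0.006  0.001 -1.   ]
row [-0.01  0.37  0.01  0.06  0.   -0.01] len mm 22.0
```

View pics/s13.png

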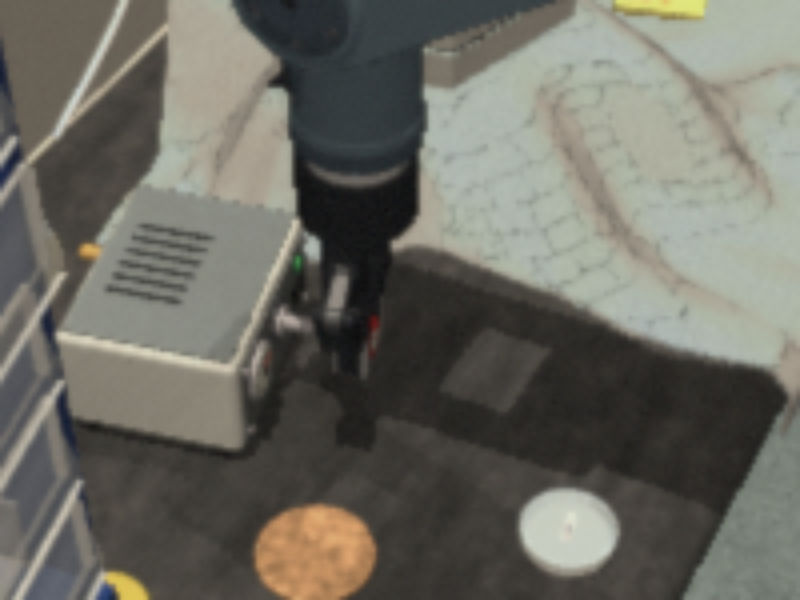

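View pics/wrist13.png

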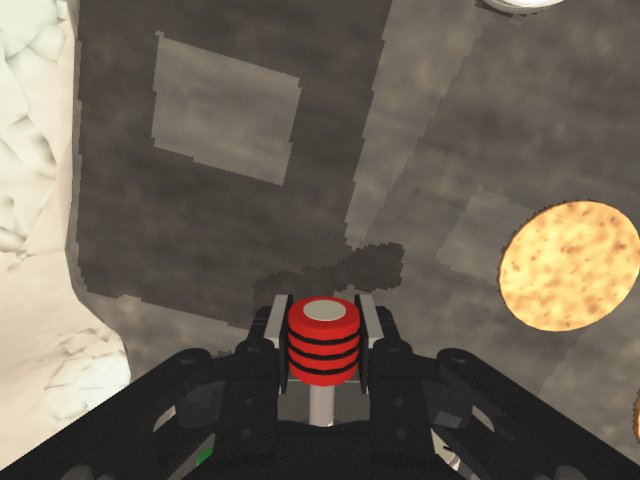

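The views show about 22 mm of extra stem, and the knob has been out for over 3 s. Pushing it home.

Request:
step_arm(
  motion=[
    [[0,0.08,0,0,0,0,255],[0,0.18,0,0,0,0,255],[0,0.28,0,0,0,0,255],[0,0.38,0,0,0,0,255],[0,0.44,0,0,0,0,255]],
  ],
)

```text
clock: 16.82
tool_pos: [0.5437, 0.1043, 0.0424]
tool_rot: [0.605, 0.796, -0.002, -0.001]
contact_force: [-14.4, -10.7, 18.0]
finger_gap: 0.308
```

Request:
step_arm(
  motion=[
    [[0,0,0,0,0,0,255],[0,0,0,0,0,0,255],[0,0,0,0,0,0,255],[0,0,0,0,0,0,255],[0,0,0,0,0,0,255]],
  ],
)

```text
clock: 17.45
tool_pos: [0.5436, 0.1042, 0.0425]
tool_rot: [0.605, 0.796, -0.002, -0.001]
contact_force: [-6.3, -9.6, 10.7]
finger_gap: 0.312
```

```bash
python3 -c "
from h import *
go([.5436,.1042,.0425],105.5)
im,i=shot('wrist','wrist14.png')
"
```

```text
clk 17.45 pos [0.5436 0.1042 0.0425] yaw 105.5 gap 0.31 F [-6.3 -9.6 10.7] tz [-0.004 -0.002 -1.   ]
row [-0.   -0.   -0.   -0.04  0.01 -0.  ] len mm 0.1
```

View pics/wrist14.png

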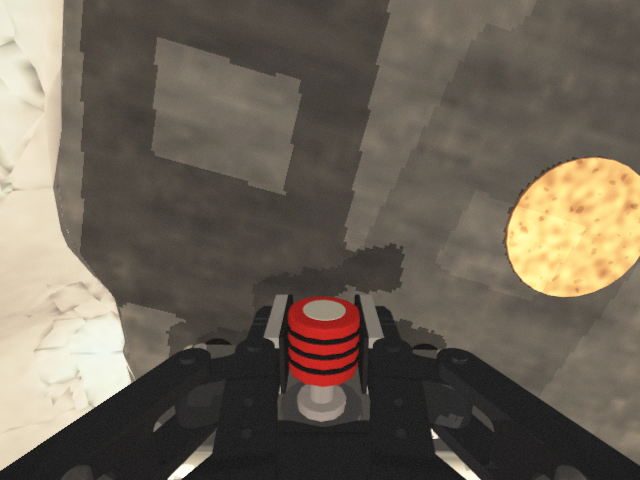

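Home again: same pose and picture as before the pull. Opening, then lifting.

Request:
step_arm(
  motion=[
    [[0,0,0,0,0,0,150],[0,0,0,0,0,0,0],[0,0,0,0,0,0,0],[0,0,0,0,0,0,0],[0,0,0,0,0,0,0]],
  ],
)

```text
clock: 18.12
tool_pos: [0.5452, 0.1055, 0.0422]
tool_rot: [0.605, 0.796, -0.0, -0.0]
contact_force: [-0.2, 0.1, -0.3]
finger_gap: 0.995
```

Request:
step_arm(
  motion=[
    [[0,0,-0.3,0,0,0,0],[0,0,-0.8,0,0,0,0],[0,0,-1.4,0,0,0,0],[0,0,-2.0,0,0,0,0],[0,0,-2.4,0,0,0,0]],
  ],
)

```text
clock: 18.75
tool_pos: [0.5462, 0.1054, 0.1899]
tool_rot: [0.605, 0.796, 0.001, 0.002]
contact_force: [-0.8, 0.4, 0.1]
finger_gap: 1.001
```

Request:
step_arm(
  motion=[
    [[0,-0.6,0,0,0,0,0],[0,-1.2,0,0,0,0,0],[0,-1.8,0,0,0,0,0],[0,-2.0,0,0,0,0,0],[0,-2.0,0,0,0,0,0]],
  ],
)

```text
clock: 19.38
tool_pos: [0.4301, 0.0733, 0.1874]
tool_rot: [0.606, 0.796, 0.001, 0.001]
contact_force: [-0.4, 0.1, -0.0]
finger_gap: 1.002
```

Request:
step_arm(
  motion=[
    [[0,0,0,0,0,0,0],[0,0,0,0,0,0,0],[0,0,0,0,0,0,0],[0,0,0,0,0,0,0],[0,0,0,0,0,0,0]],
  ],
)

```text
clock: 20.0
tool_pos: [0.4296, 0.0734, 0.1862]
tool_rot: [0.605, 0.796, -0.0, -0.0]
contact_force: [0.3, 0.6, -0.5]
finger_gap: 0.997
```

```bash
python3 - <<'E'
from h import *
go([.5436,.1042,.0425],105.5)
im,i=shot('wrist','wrist15.png');t,ti=shot('top','top15.png')
def blob(im,i,lo,hi,b,z,n):
    h=cv2.cvtColor(im,cv2.COLOR_RGB2HSV); m=cv2.inRange(h,lo,hi); M=np.zeros_like(m);x0,y0,x1,y1=b;M[y0:y1,x0:x1]=m[y0:y1,x0:x1]
    k,l,s,c=cv2.connectedComponentsWithStats(M); j=1+np.argmax(s[1:,4]); print(n,s[j],c[j].round(1),onz(i,*c[j],z).round(4))
blob(t,ti,(22,120,100),(35,255,255),(215,190,270,240),.076,'yel top')
blob(t,ti,(100,120,60),(125,255,255),(240,245,280,290),.072,'blue top')
E
```

```text
clk 20.00 pos [0.4296 0.0734 0.1862] yaw 105.5 gap 1.00 F [ 0.3  0.6 -0.5] tz [-0.  0. -1.]
row [-0.01  1.97  2.39 -0.   -0.   -0.  ] len mm 186.0
yel top [225 196  28  25 395] [237.5 208.7] [0.5356 0.3608 0.076 ]
blue top [248 256  21  21 344] [257.7 266.3] [0.3897 0.3108 0.072 ]
```

View pics/wrist15.png

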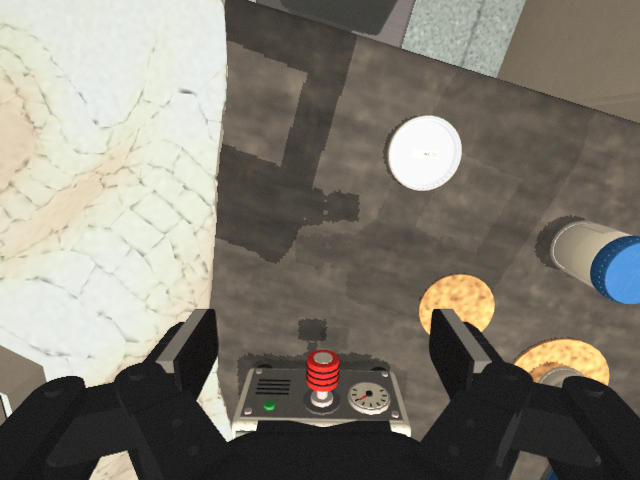

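View pics/top15.png

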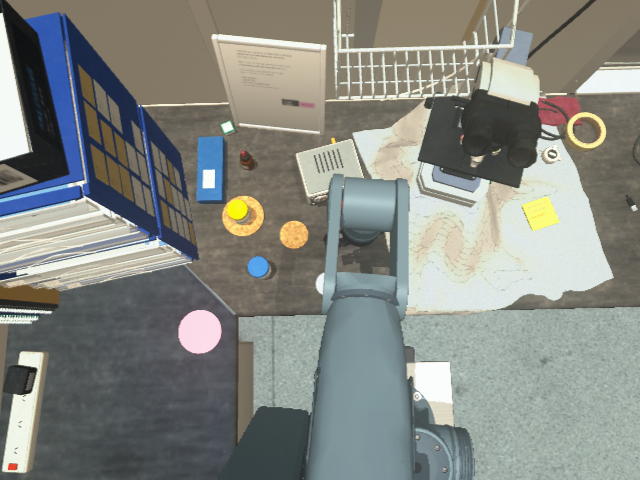

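The wrist view shows the knob home at (322,372). In the top view the jar is at (0.536,0.361), about 2 mm from the mat centre, the blue jar is unmoved, and the dropper still stands at (246,160).

```bash
python3 -c "
from h import *
print(env.sign_off())"
```

```text
the job is handed in; nothing more can be done
None
```

The job is done and handed in at about 20 s of the 56 s allowed; sign-off gave no verdict.

- **Jar:** I stood the yellow-lidded jar upright on the larger cork mat. The last top picture put it about 2 mm from the mat's centre.
- **Knob:** I pinched the knob from above and pulled it 22 mm out to its stop. I held it there for just over 3 s, then pushed it home. The gripper pose matched the pose before the pull to about 0.1 mm, and the picture matched too. After I let go, the knob still looked fully in.
- **Bystanders:** The blue-lidded jar measured 0.2 mm from where it started, which is within measuring error. The dropper bottle was still standing at the same spot in the picture; I checked that one by eye only.
- **Forces:** Wrist force readings stayed under about 26 N, and the arm was well clear of everything at the end.

One disagreement: at the start, the side view put the yellow and blue jars 4 to 6 mm to the left of the top view. The visible side of the lids probably caused this. I went with the top and wrist views, and the grasps came out centred.

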